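# Clamp a terminal strip with the swing strap and cam lever

### The job

Clamp the terminal strip that lies in the fixture's nest: push the steel clamp strap with the outside of a finger so that it swings over the strip and comes up against its stop, then press the black cam lever fully down. Only push and press: pick nothing up, leave the strip lying in its nest and the things round the fixture where they are, and finish with the robot clear.

Things in the scene. Friction and masses are not known exactly. Their poses are not given: they have to be found in the camera images.
- fixture: Screwed-down clamp fixture. Origin on the table top, z up. Dark steel base plate 110 mm along its x, 190 mm along its y (from y = -85 to +105 mm), 12 mm thick, with four screw heads at the corners up to z = 17 mm. The nest (low aluminium rails, top at z = 20 mm) is centred at x = 0, y = -30 mm, with its length along x. The strap's post (vertical axis) stands at x = 0, y = +50 mm. The +x side faces away from the robot, turned by up to about 0.4 rad.
- strap (a joint): Angle of the clamp strap about the vertical post, rad. 0 = over the strip, against its stop, strap pointing from the post along the fixture's -y. Positive = swung open, clockwise seen from above, towards the fixture's -x (robot side); it starts at 1.0 to 1.6 and cannot pass 1.9. To close it push it counter-clockwise. Its friction holds it where it is left; about 1 N at 80 mm from the post moves it.
- strap_pivot (a point): Point on the strap's vertical axis at the strap's mid height (z = 46 mm above the table).
- strap_end (a point): Point on the strap's centre line at mid height (z = 46 mm), 110 mm from the post's axis; the rounded end reaches 12 mm further. The strap is a plain steel bar 24 mm wide, from z = 38 to 54 mm, with a small nut on top (to z = 59 mm) at 80 mm from the axis and, under it, a rubber pressure pad reaching down to z = 31 mm with the lever up. Below the strap there is only the plate (12 mm), the rails (20 mm) and the strip (top at 29 mm).
- lever (a joint): Angle of the cam lever above level, rad. 0 = fully down (level, at its stop, pad lowered about 4 mm on to the strip); it starts raised at 0.5 to 0.75 and cannot pass 0.85. The lever sits on top of the post, turns with the strap and points away from the strap's free end. Friction holds it where it is left; about 3 N straight down at 55 mm from its pivot moves it, up to 6 N near the end.
- lever_pivot (a point): Horizontal hinge axis of the cam lever, on the post's axis, z = 70 mm above the table.
- lever_tip (a point): Tip of the cam lever, 90 mm from its pivot. The black handle is 20 mm wide and 12 mm thick and covers the last 58 mm; with the lever down its top is at z = 78 mm. With the strap over the strip the lever points to the fixture's +y.
- strip: White terminal strip, 18x72x17 mm, 30 g, loose, lying in the nest with its length along the fixture's x, about 1 mm of play all round. Origin at the centre of its underside, z = 12 mm.
- nest (a point): Centre of the nest's floor, z = 12 mm, where the strip's origin lies.
- spare_strip: Bystander: white terminal strip, 18x72x17 mm, lying loose on the table at the left of the fixture. Origin at the centre of its underside.
- rocker: Bystander: loose rocker switch, 34x31x25 mm, right of the fixture. Origin at the centre of its underside.
- hex_wrench: Bystander: loose hex key, 28x75x6 mm, in front of the fixture's right corner. Origin at the centre of its underside.
- loupe: Bystander: loose black eye loupe, diameter 33, height 31 mm, behind the fixture. Origin at the centre of its underside.
- fuse_carton: Bystander: small loose carton, 40x62x24 mm, further right of the fixture. Origin at the centre of its underside.
- pad: Rubber pressure pad, 18 mm across, on a spindle under the strap, 80 mm from the post's axis; origin at the centre of its lower face. The cam lowers it on to the strip.
Things that resemble listed ones, but are neither listed nor needed, are in the scene too. What is shaped like the strip but yellow is not meant.

How it is judged:
On the way, in this order (a step that is already met when the one before it is completed fails the run):
1. the strap is over the strip, at its stop, with the lever still up (value of joint strap below 0.1 rad and value of joint lever above 0.3 rad), for 0.2 s.
2. the cam lever is fully down with the strap over the strip (value of joint strap below 0.1 rad and value of joint lever below 0.08 rad), for 0.2 s.
At the end, for the whole second after the job is handed in: The strap is within 0.1 rad of its stop over the strip, the lever within 0.08 rad of fully down, the pad presses on the strip with over 1 N, and the strip lies at rest in its nest (within 5 mm of its centre, not raised over 4 mm, tilt under 0.1 rad) (all of step 2 and contact force between pad and strip above 1 N and horizontal distance between strip and nest below 0.005 m and height (world z) of strip below 0.016 m and angle between strip's own z axis and vertical below 0.1 rad and linear speed of strip below 0.02 m/s); the robot touches nothing.
It fails at once if the strip was lifted or pushed out of its nest (height (world z) of strip above 0.02 m or horizontal distance between strip and nest above 0.008 m).
It fails at once if a thing lying round the fixture was lifted or shifted by more than 20 mm (distance of any of spare_strip, rocker, hex_wrench, loupe, fuse_carton from where it was at the start of the episode above 0.02 m or height (world z) of any of spare_strip, rocker, hex_wrench, loupe, fuse_carton above 0.01 m).
It also fails if it takes over 48 s, if anything falls off the work surface, if the arm or the gripper's body presses on something with over 40 N, if the wrist force passes 120 N, or if a joint passes its speed limit or range.

### The arm

A 6-joint arm with a two-finger parallel gripper is mounted at the origin on a cart in front of the work surface, level with it; the furniture and walls round the work are solid. World frame = base frame: x ahead of the robot, y to its left, z up, the work surface at z = 0. Lengths are in m, angles in rad, forces in N, time in s.
With the tool pointing down it reaches from about 0.375 to 0.9 m from the base axis. Payload 3.1 kg.
Tool frame: the origin (TCP) lies between the finger pads; the fingertips stand 11 mm ahead of it and the grasp point (between the pads) lies 8 mm behind it; z points along the fingers, y is the direction in which the jaws open and shut (so a half turn about z gives the same grasp; the last joint's range is limited). The gripper opens to 85 mm and grips with 20 to 120 N. Pads are 22 mm wide; open, the fingers measure 114 mm over their backs; the gripper's body (76 mm by 85 mm) begins 54 mm behind the grasp point. The pads swing forward as they close: fully open they stand 13 mm farther back than shut.
Start: joints at [-1.399, 0.527, 1.433, -0, 1.181, -0.178], TCP at [0.215, -0.587, 0.242] pointing down, gripper open.
Joint ranges: [-3.08, 3.08], [-0.75, 2.2], [0.22, 2.44], [-1.43, 4.57], [0, 2.65], [-2.85, 2.85]. Speed limits (rad/s): [2.79, 2.79, 3.14, 3.14, 3.14, 3.14].

### API

Orientations are given as a unit quaternion [x, y, z, w].
In Python, from station import manip gives the robot as it stands.
- The arm moves only by the tool move_arm, never from a script. Its argument "deltas" is a list of rows, each a list of 5 numbers: the shift along the tool's x, y, z in units of 40 cm (1.0 is 40 cm), then the turn about the tool's z in units of 0.5 rad (1.0 is 0.5 rad), then the opening in per cent of the stroke, from 0 (shut) to 100 (fully open). In form: [[x, y, z, twist, grip], ...]. A call has exactly 8 rows; each row is the pose to reach, as a shift and turn from the pose commanded when the call began, along the tool's axes at that moment; what a row does not reach only later rows make up. A row lasts 1/12 s, in which the tool goes at most 41.7 mm and 7.16 degrees, less where a joint would pass 70% of its speed; a pose out of reach is approached as far as the arm can. A call with a number of a shift or a turn outside -1 to 1 is refused whole. A call with a gripper value outside its range is refused whole. The fingers move at their own pace and stop on an object; "force" is the grip in N (left out, the last holds). Time passes only in rows, so rows that repeat a pose let the fingers close, or fill a call up. It gives the time, the measured TCP pose, the force and the opening at its end, in the units of the state.
- manip.sense(): the state, without advancing time (a new reading comes with each control period).
- manip.snapshot(name): name is "scene" or "top" or "wrist"; returns (picture, depth): 480x640x3 uint8, red, green, blue; 480x640 float32, m along the optical axis (not along the pixel's ray), 0 where there is no reading.
- manip.get_calibration(name): a dict with "vfov" (degrees; the focal length in pixels is half the picture's height over the tangent of half this angle, whatever the lens; pixels are square), "cx", "cy" (the principal point, pixels), "pose" (4x4, takes a point from camera to world coordinates). Camera axes: x right, y down, z forward; pixel columns grow to the right and rows downward; lengths in m; the calibration is good to about 2 mm. The wrist camera is an equidistant fisheye: a pixel r from the principal point sees the ray r / f radians off the axis. A picture is of the moment at which its call begins: read the wrist's pose just before it. get_calibration takes no time and is no camera call; for the wrist camera it gives the pose at the moment of the call.
- manip.sign_off(): hands the job in, once; it reports no verdict.
The state is a dict: "t": time; "q": joint angles; "qd": joint speeds; "tau": joint torques, N m; "tcp_pos": TCP position; "tool_rot": TCP orientation; "force": force on the tool from outside, world axes, zero at the start; "ft_torque": the same for the moment, N m; "finger_gap": opening from 0.0 (shut) to 1.0 (fully open).
Only numpy, scipy, OpenCV 4.12 (cv2) and the standard library are available. Lean on these libraries where they do the work, as an engineer would, in place of code of your own. Each camera call takes 0.05 s, during which the arm holds its last target.

## Working session

There is one attempt and no reset: what is moved stays moved. The work goes in short steps, Python scripts to look and compute and a tool call to move; the robot and the scene stay as the last step left them, time stands still between calls to the robot, and variables do not carry over. Pictures are saved under pics/ and viewed, and the job is handed in when it is done.

Besides the shell and the picture viewer there is one more tool, called after "Request:" as a command line: name --pt "numbers of a row" for each row, then --argument value for the rest. move_arm: Moves the arm, as the interface text tells. Its arguments: {"type":"object","properties":{"deltas":{"type":"array","items":{"type":"array","items":{"type":"number"}}},"force":{"type":"number"}},"required":["deltas"]}

```bash
mkdir -p pics; ls; python3 - <<'E'
from station import manip
import cv2,numpy as np
print(manip.sense())
for n in("scene","top"):
    c=manip.get_calibration(n);print(n,c)
    p,d=manip.snapshot(n)
    cv2.imwrite(f"pics/{n}0.png",p[:,:,::-1]);np.save(f"pics/{n}0d.npy",d)
E
```

```text
pics
{'t': 0.0, 'q': array([-1.39848560e+00,  5.28467042e-01,  1.43387953e+00,  1.70522700e-05,
        1.18137996e+00, -1.78491443e-01]), 'qd': array([ 0.00044351,  0.00025913, -0.00028081,  0.00028199,  0.00059985,
       -0.00121512]), 'tau': array([-8.32644673e-04, -4.42354345e+01, -1.78025436e+01, -1.35716355e-04,
        8.27031385e-03,  2.41525430e-05]), 'tcp_pos': array([ 0.21470156, -0.58624746,  0.24134028]), 'tool_rot': array([ 9.84656634e-01,  1.74499787e-01,  1.11815207e-05, -1.06691185e-03]), 'force': array([-0.08342091,  0.58653991,  0.07426268]), 'ft_torque': array([-0.01268566, -0.01362805,  0.01067495]), 'finger_gap': 1.0028950427054233}
scene {'vfov': 44.60851933524881, 'cx': 312.69357026739385, 'cy': 245.73368984542128, 'pose': array([[-0.76210579, -0.4751552 ,  0.43979802,  0.16859009],
       [-0.64722412,  0.57714134, -0.49800484,  0.48172912],
       [-0.01719603, -0.66418026, -0.74737466,  0.83977546],
       [ 0.        ,  0.        ,  0.        ,  1.        ]])}
top {'vfov': 49.21315521753201, 'cx': 319.9070409258237, 'cy': 240.45551794459922, 'pose': array([[ 0.00276449, -0.9809362 ,  0.19431041,  0.44876298],
       [-0.99995331, -0.00451092, -0.00854593, -0.03157925],
       [ 0.00925953, -0.19427772, -0.98090286,  0.91723804],
       [ 0.        ,  0.        ,  0.        ,  1.        ]])}
```

View pics/scene0.png

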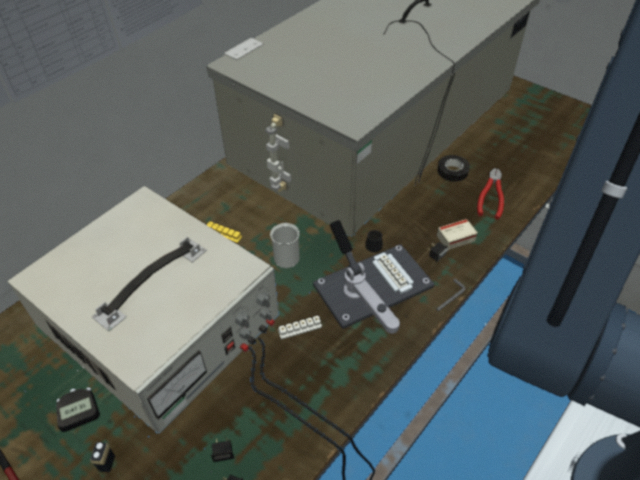

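View pics/top0.png

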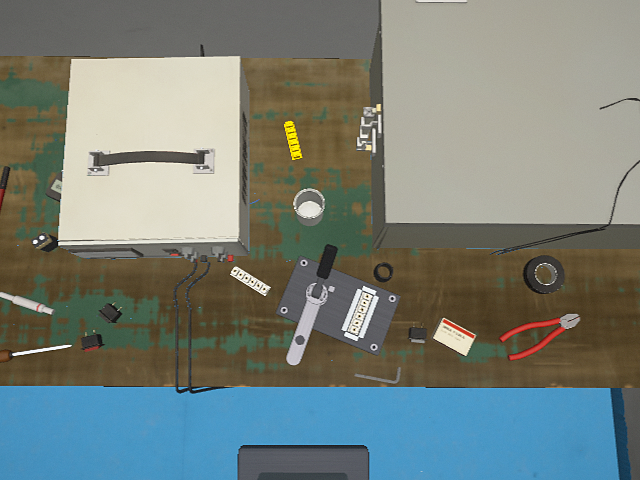

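Top view: plate around (337,305) with its screws, strap from post (316,292) to (295,360), lever tip at (329,248), and the strip at (359,313). Both instrument cases stand close behind. Next is a zoomed crop and depth.

```bash
cat > h.py <<'E'
import numpy as np,cv2
from station import manip
def ray(c,u,v):
    f=240/np.tan(np.radians(c['vfov']/2)); P=np.array(c['pose'])
    d=P[:3,:3]@np.array([(u-c['cx'])/f,(v-c['cy'])/f,1]); return P[:3,3],d
def onz(c,u,v,z):
    o,d=ray(c,u,v); return o+d*(z-o[2])/d[2]
def proj(c,p):
    f=240/np.tan(np.radians(c['vfov']/2)); P=np.array(c['pose']); q=P[:3,:3].T@(np.asarray(p)-P[:3,3])
    return q[0]/q[2]*f+c['cx'],q[1]/q[2]*f+c['cy']
def cloud(c,d):
    v,u=np.mgrid[0:480,0:640]; f=240/np.tan(np.radians(c['vfov']/2)); P=np.array(c['pose'])
    q=np.stack([(u-c['cx'])/f*d,(v-c['cy'])/f*d,d],-1); return q@P[:3,:3].T+P[:3,3]
E
python3 - <<'E'
from h import *
p=cv2.imread('pics/top0.png');d=np.load('pics/top0d.npy');c=manip.get_calibration('top')
cv2.imwrite('pics/topz.png',cv2.resize(p[230:390,220:420],None,fx=4,fy=3.75,interpolation=cv2.INTER_CUBIC)[:600] if 0 else cv2.resize(p[235:385,220:420],None,fx=4,fy=4,interpolation=cv2.INTER_CUBIC))
X=cloud(c,d)
for n,(u,v) in dict(table=(260,330),plate=(335,330),post=(316,292),strapend=(295,358),strapmid=(306,330),lev=(329,250),lev2=(324,272),strip=(359,313),case=(380,215),caseL=(240,235),can=(309,195)).items(): print(n,X[v,u].round(4))
E
```

```text
table [0.4725 0.0631 0.002 ]
plate [ 0.4727 -0.0656  0.0128]
post [ 0.5306 -0.0329  0.0809]
strapend [4.27e-01 4.00e-04 5.33e-02]
strapmid [ 0.4713 -0.017   0.0576]
lev [ 0.5898 -0.0523  0.1307]
lev2 [ 0.5594 -0.0452  0.1054]
strip [ 0.5006 -0.1055  0.0283]
case [ 0.6427 -0.1301  0.1403]
caseL [0.6161 0.0865 0.1134]
can [ 0.7027 -0.0201  0.0408]
```

View pics/topz.png

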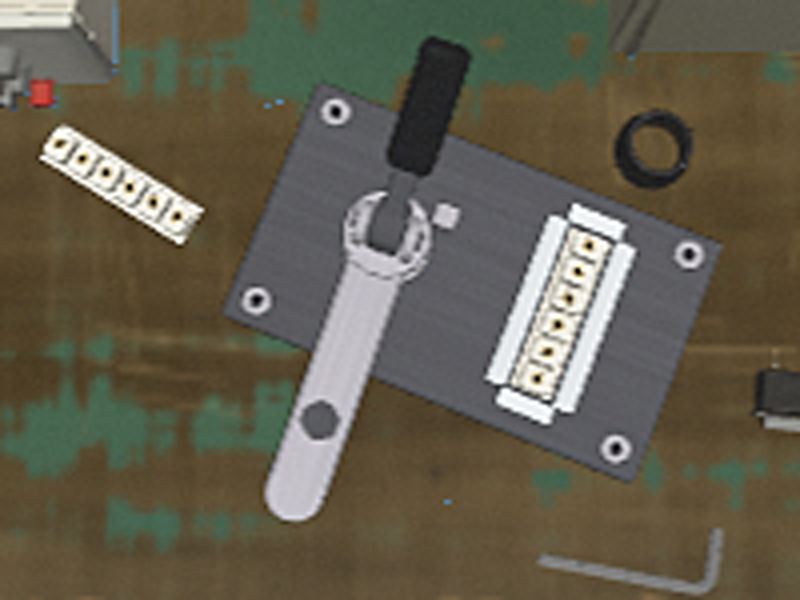

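```bash
python3 - <<'E'
from h import *
c=manip.get_calibration('top')
Z=lambda x,y,z:onz(c,220+x/4-.4,235+y/4-.4,z)
S=[Z(335,110,.017),Z(690,254,.017),Z(616,448,.017),Z(257,300,.017)]
print(np.round(S,4)); C=np.mean(S,0); print('screw centre',C)
for a,b in((0,1),(3,2),(3,0),(2,1)): e=S[b]-S[a];print(np.linalg.norm(e[:2]),np.arctan2(e[1],e[0]))
yd=(S[0]-S[1]+S[3]-S[2])[:2];yd/=np.linalg.norm(yd);xd=np.array([yd[1],-yd[0]])
print('xd',xd,np.arctan2(xd[1],xd[0]))
O=C[:2]-.01*yd;post=O+.05*yd;nest=O-.03*yd;print('O',O,'post',post,'nest',nest)
nut=Z(320,420,.059);end=Z(295,495,.054);
# end of strap rounded (centre)
for n,p in(('nut',nut),('end',end)):
    r=p[:2]-post;print(n,p,np.linalg.norm(r),'angle',np.arctan2(-r@xd,-r@yd))
t=Z(445,52,.13)
r=t[:2]-post;print('tip',t,np.linalg.norm(r),r@xd,r@yd)
for n,l in(('strip',Z(563,315,.029)),('loupe',Z(655,148,.031)),('spare',Z(122,185,.017)),('hex',Z(640,570,.003)),('rockeredge',Z(760,395,.02))):
    r=l[:2]-O;print(n,l,'fx',r@xd,r@yd)
E
```

```text
[[ 0.5886 -0.0108  0.017 ]
 [ 0.5268 -0.1636  0.017 ]
 [ 0.4451 -0.1304  0.017 ]
 [ 0.5066  0.0217  0.017 ]]
screw centre [ 0.51679891 -0.07076164  0.017     ]
0.16485765739444275 -1.9552370404448003
0.1641017313183761 -1.9545366061677867
0.08826778392435929 -0.3773352578378457
0.08815070733630337 -0.3859017208246176
xd [ 0.92713932 -0.3747168 ] -0.3840913012863545
O [ 0.51305175 -0.08003303] post [ 0.53178759 -0.03367606] nest [ 0.50181024 -0.10784721]
nut [ 0.45602984 -0.00683637  0.059     ] 0.08037166650212879 angle 1.5271905036423736
end [0.42643807 0.00304342 0.054     ] 0.11156541242332933 angle 1.5220867306014116
tip [ 0.59366029 -0.05518628  0.13      ] 0.06550512215554645 0.0654248570944147 0.003241774635670656
strip [ 0.49997915 -0.10772425  0.029     ] fx -0.0017437512518101764 -0.03057214430672686
loupe [ 0.57065622 -0.1476836   0.031     ] fx 0.07875717792386604 -0.0411361359952695
spare [0.55559652 0.08065158 0.017     ] fx -0.020766286403667445 0.16491926237123464
hex [ 0.39450999 -0.14125577  0.003     ] fx -0.0869635350290519 -0.10118160434824269
rockeredge [ 0.46725998 -0.19132611  0.02      ] fx -0.0007519586205702616 -0.1203431408614626
```

```bash
cat >> h.py <<'E'
from scipy.spatial.transform import Rotation as R
U=lambda a:np.array([np.cos(a),np.sin(a)])
POST=np.array([.5318,-.0337])
def go(*targets,base=None):
    """targets: (x,y,z[,yaw of tool y]) -> deltas rows in units"""
    s=manip.sense(); M=R.from_quat(s['tool_rot']).as_matrix()
    y0=np.arctan2(M[1,1],M[0,1]); b=s['tcp_pos'] if base is None else np.array(base)
    for t in targets:
        d=M.T@(np.array(t[:3])-b)/.4
        tw=0 if len(t)<4 else -((t[3]-y0+np.pi)%(2*np.pi)-np.pi)/.5
        print(np.round(d,3),round(tw,3))
    print('at',s['tcp_pos'].round(4),'yawy',round(y0,3),'t',s['t'],'F',s['force'].round(1),s['finger_gap'])
E
python3 - <<'E'
from h import *
go((.30,-.35,.22),(.459,.045,.20,4.37),(.459,.045,.12,4.37))
E
```

```text
[ 0.403 -0.481  0.055] 0
[ 1.116 -1.272  0.106] 1.386
[ 1.116 -1.272  0.306] 1.386
at [ 0.2147 -0.5863  0.2414] yawy -1.22 t 0.1 F [-0.5  0.5  0.2] 1.0017915479119341
```

Request:
move_arm --pt "0.07 -0.08 0.01 0.1 0" --pt "0.14 -0.16 0.02 0.2 0" --pt "0.21 -0.24 0.03 0.3 0" --pt "0.28 -0.32 0.03 0.4 0" --pt "0.35 -0.4 0.04 0.5 0" --pt "0.42 -0.48 0.05 0.6 0" --pt "0.49 -0.56 0.05 0.65 0" --pt "0.55 -0.62 0.06 0.7 0" --force 30

```text
t: 0.77
tcp_pos: [0.3362, -0.2762, 0.2183]
tool_rot: [1.0, -0.001, -0.0, -0.0]
force: [1.0, -0.9, 0.9]
finger_gap: 0.004
```

```bash
python3 - <<'E'
from h import *
go((.459,.045,.20,4.37),(.459,.045,.12,4.37))
E
```

```text
[ 0.306 -0.803  0.046] 0.682
[ 0.306 -0.803  0.246] 0.682
at [ 0.3362 -0.2762  0.2183] yawy -1.572 t 0.7667 F [ 1.  -0.9  0.9] 0.0042803466446689874
```

Request:
move_arm --pt "0.04 -0.1 0.01 0.1 0" --pt "0.08 -0.2 0.02 0.2 0" --pt "0.12 -0.3 0.03 0.3 0" --pt "0.16 -0.4 0.04 0.4 0" --pt "0.2 -0.5 0.05 0.5 0" --pt "0.24 -0.6 0.05 0.6 0" --pt "0.27 -0.7 0.05 0.68 0" --pt "0.305 -0.8 0.05 0.68 0"

```text
t: 1.43
tcp_pos: [0.4546, 0.0343, 0.198]
tool_rot: [0.986, -0.169, -0.0, 0.0]
force: [0.4, -1.1, 1.0]
finger_gap: -0.004
```

```bash
python3 - <<'E'
from h import *
go((.459,.045,.12,4.37),(.459,.045,.056,4.37))
p,d=manip.snapshot('scene');cv2.imwrite('pics/s1.png',p[:,:,::-1])
p,d=manip.snapshot('top');cv2.imwrite('pics/t1.png',p[:,:,::-1])
E
```

```text
[ 0.002 -0.029  0.195] 0.004
[ 0.002 -0.029  0.355] 0.004
at [0.4546 0.0343 0.198 ] yawy -1.911 t 1.4333 F [ 0.4 -1.1  1. ] -0.0038784799137992656
```

View pics/s1.png

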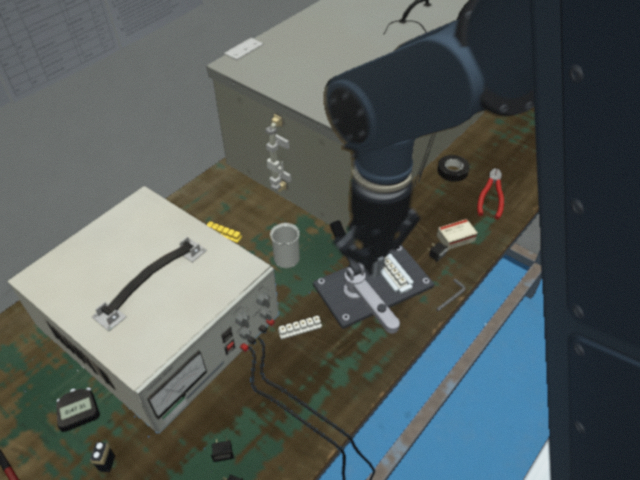

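The arm stands over the fixture with the fingers shut and the tips near (370,272). I'll descend part way and check the fingertip height.

Request:
move_arm --pt "0 -0.03 0.04 0 0" --pt "0 -0.03 0.08 0 0" --pt "0 -0.03 0.12 0 0" --pt "0 -0.03 0.16 0 0" --pt "0 -0.03 0.2 0 0" --pt "0 -0.03 0.24 0 0" --pt "0 -0.03 0.27 0 0" --pt "0 -0.03 0.27 0 0"

```text
t: 2.2
tcp_pos: [0.457, 0.0427, 0.0883]
tool_rot: [0.986, -0.169, -0.003, 0.0]
force: [0.6, 1.2, 0.2]
finger_gap: 0.002
```

```bash
python3 - <<'E'
from h import *
s=manip.sense();t=s['tcp_pos'];c=manip.get_calibration('scene')
p,d=manip.snapshot('scene');g=p[:,:,::-1].copy()
g=cv2.resize(g[180:380,220:480],None,fx=3,fy=3,interpolation=cv2.INTER_CUBIC)
for dz,col in((0,(0,0,255)),(-.011,(0,255,0)),(-.024,(255,0,0))):
    u,v=proj(c,t+[0,0,dz]);cv2.circle(g,(int((u-220)*3),int((v-180)*3)),2,col,-1)
cv2.imwrite('pics/s2.png',g);go((.459,.045,.056,4.37))
E
```

```text
[ 0.002 -0.007  0.083] 0.005
at [0.4576 0.0428 0.0893] yawy -1.911 t 2.25 F [-0.7 -0.3  0.6] -0.000682984957544151
```

View pics/s2.png

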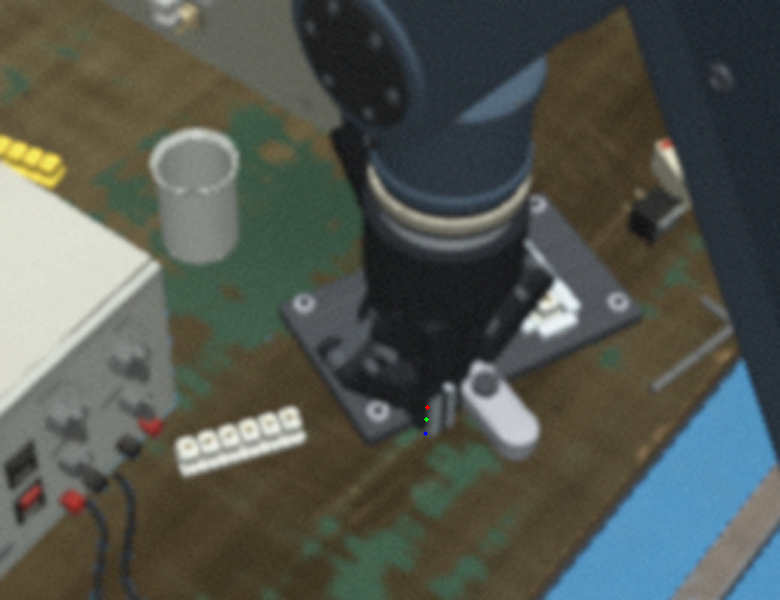

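Request:
move_arm --pt "0 -0.01 0.02 0 0" --pt "0 -0.01 0.04 0 0" --pt "0 -0.01 0.06 0 0" --pt "0 -0.01 0.075 0 0" --pt "0 -0.01 0.08 0 0" --pt "0 -0.01 0.08 0 0" --pt "0 -0.01 0.08 0 0" --pt "0 -0.01 0.08 0 0"

```text
t: 2.92
tcp_pos: [0.4601, 0.0472, 0.0585]
tool_rot: [0.986, -0.169, 0.0, -0.0]
force: [-0.5, 0.2, -0.3]
finger_gap: 0.0
```

```bash
python3 - <<'E'
from h import *
s=manip.sense();t=s['tcp_pos'];c=manip.get_calibration('scene')
p,d=manip.snapshot('scene');g=p[:,:,::-1].copy()
g=cv2.resize(g[260:360,300:430],None,fx=6,fy=6,interpolation=cv2.INTER_CUBIC)
for dz,col in((0,(0,0,255)),(-.011,(0,255,0)),(-.024,(255,0,0))):
    u,v=proj(c,t+[0,0,dz]);cv2.circle(g,(int((u-300)*6),int((v-260)*6)),2,col,-1)
cv2.imwrite('pics/s3.png',g)
# sweep: strap angle a -> dir 4.328-a ; finger centre offset 0.012+0.0145 behind
W=[]
for a,off in((1.5,.028),(1.2,.0265),(.9,.0265),(.6,.0265),(.3,.0265),(.1,.0265),(0,.0265),(-.04,.0265)):
    ph=4.328-a; x=POST+.095*U(ph)-off*U(ph+np.pi/2); W.append((*x,.056,ph+np.pi/2)); print(a,x.round(4))
go(*W)
E
```

```text
1.5 [0.4501 0.0222]
1.2 [ 0.4372 -0.0059]
0.9 [ 0.4332 -0.0351]
0.6 [ 0.438  -0.0642]
0.3 [ 0.4512 -0.0906]
0.1 [ 0.4641 -0.1054]
0 [ 0.4716 -0.1118]
-0.04 [ 0.4748 -0.1142]
[-0.003  0.067  0.006] -0.051
[-0.01   0.144  0.006] -0.651
[0.005 0.216 0.006] -1.251
[0.04  0.281 0.006] -1.851
[0.093 0.332 0.006] -2.451
[0.136 0.356 0.006] -2.851
[0.159 0.365 0.006] -3.051
[0.169 0.368 0.006] -3.131
at [0.4602 0.0471 0.0586] yawy -1.91 t 2.9667 F [-0.7  0.6 -0.6] -0.0007748117424881151
```

View pics/s3.png

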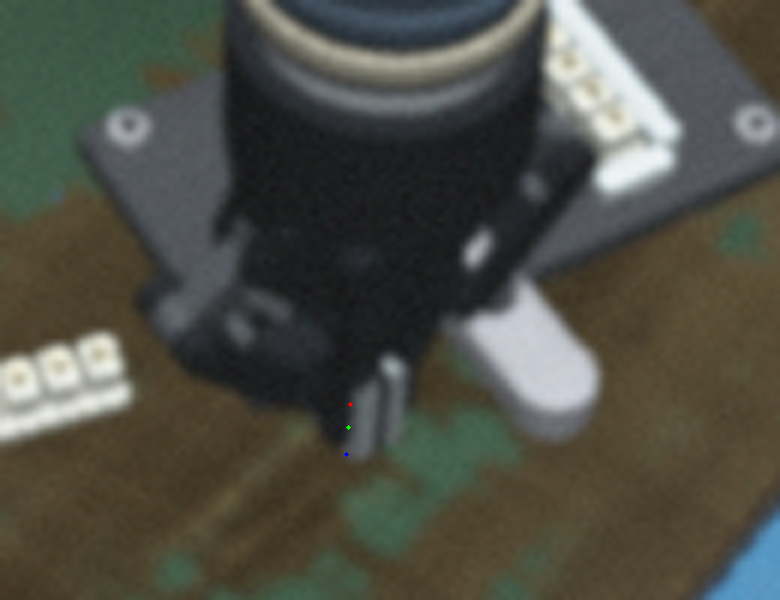

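```bash
python3 - <<'E'
from h import *
s=manip.sense();t=s['tcp_pos'];M=R.from_quat(s['tool_rot']).as_matrix();c=manip.get_calibration('scene')
for h in(.011,.024):
  for y in(-.014,0,.014):
    u,v=proj(c,t+M@[-.011,y,h]);print(h,y,int((u-300)*6),int((v-260)*6))
E
```

```text
0.011 -0.014 326 480
0.011 0 371 457
0.011 0.014 415 434
0.024 -0.014 325 506
0.024 0 369 483
0.024 0.014 412 460
```

```bash
cat >> h.py <<'E'
def sweep(As,z,r=.095,off=.0265,**k):
    W=[]
    for a in As:
        ph=4.328-a; x=POST+r*U(ph)-off*U(ph+np.pi/2); W.append((*x,z,ph+np.pi/2))
    go(*W,**k)
E
python3 - <<'E'
from h import *
sweep([1.6,1.5,1.4,1.3,1.2,1.1],.048)
E
```

```text
[0.004 0.047 0.026] 0.149
[-0.003  0.071  0.026] -0.051
[-0.008  0.095  0.026] -0.251
[-0.01   0.12   0.026] -0.451
[-0.01   0.144  0.026] -0.651
[-0.008  0.169  0.026] -0.851
at [0.4602 0.0471 0.0586] yawy -1.91 t 2.9667 F [-0.7  0.6 -0.6] -0.0007748117424881151
```

Request:
move_arm --pt "0 0 0.012 0 0" --pt "0 0.01 0.026 0 0" --pt "0 0.03 0.026 0 0" --pt "0 0.05 0.026 0 0" --pt "-0.003 0.07 0.026 -0.05 0" --pt "-0.008 0.095 0.026 -0.25 0" --pt "-0.01 0.12 0.026 -0.45 0" --pt "-0.01 0.144 0.026 -0.65 0"

```text
t: 3.63
tcp_pos: [0.4365, -0.0068, 0.0479]
tool_rot: [1.0, -0.005, 0.0, -0.0]
force: [1.5, 1.5, -0.7]
finger_gap: 0.002
```

```bash
python3 - <<'E'
from h import *
sweep([1.2,1.1,1.0,.9,.8,.7,.6],.049)
p,d=manip.snapshot('top');cv2.imwrite('pics/t2.png',cv2.resize(p[235:385,220:420,::-1],None,fx=4,fy=4))
E
```

```text
[ 0.002 -0.002 -0.003] 0.007
[-0.004  0.022 -0.003] -0.193
[-0.007  0.046 -0.003] -0.393
[-0.008  0.071 -0.003] -0.593
[-0.006  0.095 -0.003] -0.793
[-0.002  0.12  -0.003] -0.993
[ 0.005  0.143 -0.003] -1.193
at [ 0.4365 -0.0068  0.0479] yawy -1.581 t 3.6333 F [ 1.5  1.5 -0.7] 0.002019433032272365
```

View pics/t2.png

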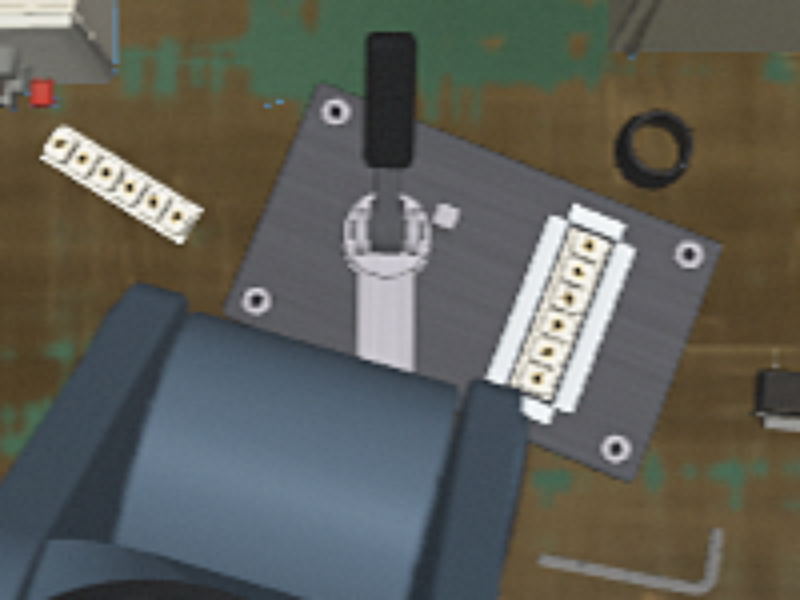

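The strap has swung to about 1.17 rad and the lever now points to (390,100). The push works, so I continue.

Request:
move_arm --pt "-0.002 0.01 0 -0.1 0" --pt "-0.004 0.022 0 -0.2 0" --pt "-0.006 0.034 0 -0.3 0" --pt "-0.007 0.046 0 -0.4 0" --pt "-0.008 0.06 0 -0.5 0" --pt "-0.008 0.071 0 -0.6 0" --pt "-0.007 0.083 0 -0.7 0" --pt "-0.006 0.095 0 -0.8 0"

```text
t: 4.35
tcp_pos: [0.4331, -0.044, 0.0479]
tool_rot: [0.981, 0.191, -0.001, -0.001]
force: [-0.7, 1.0, 0.5]
finger_gap: 0.001
```

```bash
python3 - <<'E'
from h import *
sweep([.8,.7,.6,.5,.4,.3],.048)
E
```

```text
[ 0.001  0.003 -0.   ] -0.002
[-0.005  0.027 -0.   ] -0.202
[-0.008  0.051 -0.   ] -0.402
[-0.008  0.076 -0.   ] -0.602
[-0.006  0.101 -0.   ] -0.802
[-0.002  0.125 -0.   ] -1.002
at [ 0.4331 -0.044   0.0479] yawy -1.185 t 4.35 F [-0.7  1.   0.5] 0.0010732146809810563
```

Request:
move_arm --pt "-0.002 0.013 0 -0.1 0" --pt "-0.005 0.027 0 -0.2 0" --pt "-0.007 0.04 0 -0.3 0" --pt "-0.008 0.051 0 -0.4 0" --pt "-0.008 0.063 0 -0.5 0" --pt "-0.008 0.076 0 -0.6 0" --pt "-0.007 0.088 0 -0.7 0" --pt "-0.006 0.101 0 -0.8 0"

```text
t: 5.02
tcp_pos: [0.446, -0.0822, 0.0478]
tool_rot: [0.924, 0.383, -0.001, -0.001]
force: [-0.6, 1.7, -0.7]
finger_gap: 0.0
```

```bash
python3 - <<'E'
from h import *
sweep([.4,.3,.2,.1,.05,0,-.03],.048)
E
```

```text
[-0. -0. -0.] -0.002
[-0.006  0.024 -0.   ] -0.202
[-0.009  0.048 -0.   ] -0.402
[-0.009  0.073 -0.001] -0.602
[-0.008  0.085 -0.001] -0.702
[-0.007  0.098 -0.001] -0.802
[-0.006  0.105 -0.001] -0.862
at [ 0.446  -0.0822  0.0478] yawy -0.785 t 5.0167 F [-0.6  1.7 -0.7] 9.458985536676061e-06
```

Request:
move_arm --pt "-0.003 0.012 0 -0.1 0" --pt "-0.006 0.024 0 -0.2 0" --pt "-0.008 0.036 0 -0.3 0" --pt "-0.009 0.048 0 -0.4 0" --pt "-0.009 0.06 0 -0.5 0" --pt "-0.009 0.07 0 -0.6 0" --pt "-0.008 0.077 0 -0.66 0" --pt "-0.008 0.085 0 -0.7 0"

```text
t: 5.68
tcp_pos: [0.468, -0.1085, 0.0478]
tool_rot: [0.843, 0.537, -0.0, -0.001]
force: [-0.4, 1.0, -0.9]
finger_gap: 0.001
```

```bash
python3 - <<'E'
from h import *
sweep([.05,0,-.03,-.05],.048)
p,d=manip.snapshot('top');cv2.imwrite('pics/t3.png',cv2.resize(p[235:385,220:420,::-1],None,fx=4,fy=4))
E
```

```text
[-0.001 -0.    -0.001] -0.004
[-0.004  0.012 -0.001] -0.104
[-0.005  0.019 -0.001] -0.164
[-0.006  0.024 -0.001] -0.204
at [ 0.468  -0.1085  0.0478] yawy -0.436 t 5.6833 F [-0.4  1.  -0.9] 0.0008357103554906011
```

View pics/t3.png

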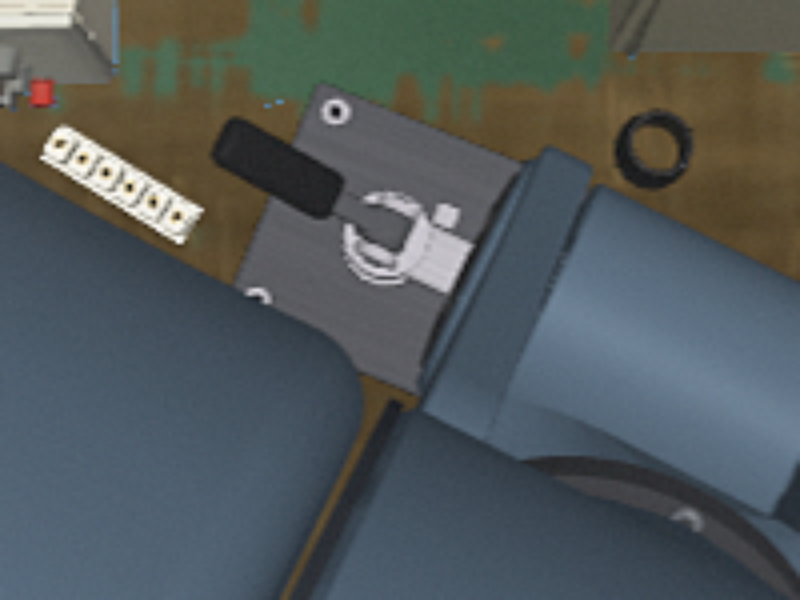

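The strap is nearly closed, with the stop stud at (447,215) beside its edge. I finish gently and watch the force.

Request:
move_arm --pt "0 0.003 0 0 0" --pt "0 0.006 0 -0.05 0" --pt "-0.001 0.009 0 -0.1 0" --pt "-0.001 0.012 0 -0.1 0" --pt "-0.001 0.015 0 -0.1 0" --pt "-0.001 0.016 0 -0.1 0" --pt "-0.001 0.017 0 -0.1 0" --pt "-0.001 0.018 0 -0.1 0"

```text
t: 6.4
tcp_pos: [0.4725, -0.1106, 0.0478]
tool_rot: [0.829, 0.559, -0.002, -0.003]
force: [-7.0, -0.6, 4.7]
finger_gap: 0.0
```

```bash
python3 - <<'E'
from h import *
sweep([.05,0,-.03,-.05],.048)
E
```

```text
[-0.    -0.013 -0.   ] 0.099
[-0.004 -0.001 -0.   ] -0.001
[-0.006  0.006 -0.   ] -0.061
[-0.007  0.011 -0.001] -0.101
at [ 0.4725 -0.1106  0.0478] yawy -0.385 t 6.4 F [-7.  -0.6  4.7] 0.00040272291019352466
```

The force of 7 N at the expected zero-angle position means the strap is at its stop. I back off and rise.

Request:
move_arm --pt "0 -0.03 0 0 0" --pt "0 -0.08 0 0 0" --pt "0 -0.1 -0.05 0 0" --pt "0 -0.1 -0.12 0 0" --pt "0 -0.1 -0.2 0 0" --pt "0 -0.1 -0.28 0 0" --pt "0 -0.1 -0.36 0 0" --pt "0 -0.1 -0.4 0 0"

```text
t: 7.07
tcp_pos: [0.4406, -0.0977, 0.2117]
tool_rot: [0.829, 0.559, 0.002, 0.004]
force: [0.8, 0.4, -0.7]
finger_gap: 0.004
```

```bash
python3 - <<'E'
from h import *
yd=U(1.187)
for r in(.06,.065,.07):
  x=POST+r*yd;print(x)
x=POST+.065*yd
go((*x,.19,-.384),(*x,.19,1.187-np.pi))
p,d=manip.snapshot('scene');cv2.imwrite('pics/s4.png',cv2.resize(p[180:380,220:480,::-1],None,fx=3,fy=3))
E
```

```text
[0.5542666  0.02193499]
[0.55613881 0.02657124]
[0.55801103 0.03120749]
[0.396 0.151 0.055] -0.002
[0.396 0.151 0.055] 3.139
at [ 0.4406 -0.0977  0.2117] yawy -0.385 t 7.0667 F [ 0.8  0.4 -0.7] 0.0035387677405041692
```

View pics/s4.png

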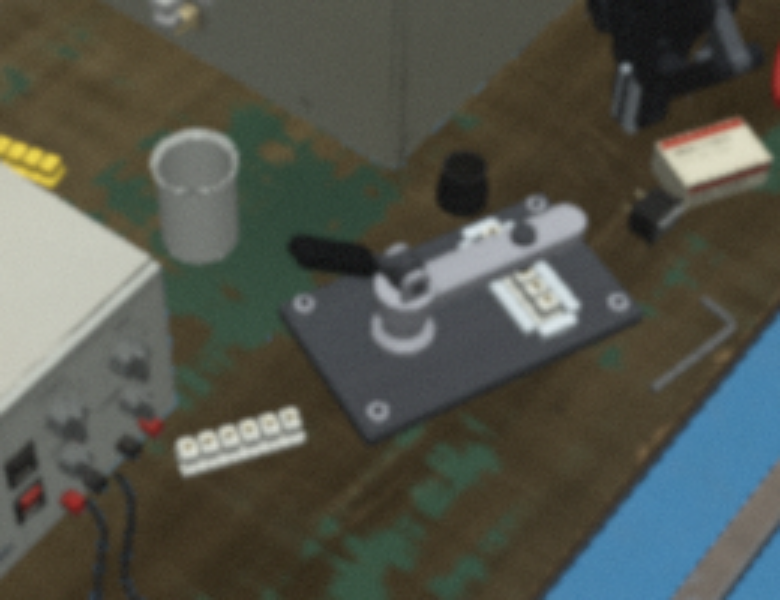

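```bash
python3 - <<'E'
from h import *
c=manip.get_calibration('scene')
xd=U(-.384);yd=U(1.187)
for n,u,v,z in(('nut',524/3+220,231/3+180,.059),('post',410/3+220,275/3+180,.054),('ltip',295/3+220,250/3+180,.12)):
    p=onz(c,u,v,z)[:2];r=p-POST;print(n,p,np.linalg.norm(r),np.arctan2(-r@xd,-r@yd))
E
```

```text
nut [ 0.50018867 -0.10963112] 0.08224846664658043 0.010492163115265627
post [ 0.5336085  -0.04447429] 0.01092501875041977 -0.5502472195914955
ltip [0.56073588 0.02513406] 0.06556471692572677 -3.068507781033821
```

Request:
move_arm --pt "0.05 0.02 0.01 0 0" --pt "0.1 0.04 0.02 0 0" --pt "0.15 0.06 0.03 0 0" --pt "0.2 0.08 0.03 0 0" --pt "0.26 0.1 0.03 0 0" --pt "0.32 0.12 0.03 0 0" --pt "0.36 0.14 0.03 0 0" --pt "0.396 0.15 0.03 0 0"

```text
t: 7.78
tcp_pos: [0.5553, 0.0286, 0.1957]
tool_rot: [0.829, 0.559, 0.001, 0.001]
force: [1.0, -0.6, 0.7]
finger_gap: 0.001
```

```bash
python3 - <<'E'
from h import *
x=POST+.065*U(1.187)
go((*x,.14,-.384),(*x,.1,-.384),(*x,.089,-.384))
p,d=manip.snapshot('scene');cv2.imwrite('pics/s5.png',cv2.resize(p[180:380,220:480,::-1],None,fx=3,fy=3))
E
```

```text
[-0.004  0.004  0.139] -0.001
[-0.004  0.003  0.239] -0.001
[-0.004  0.003  0.267] -0.001
at [0.5553 0.0286 0.1957] yawy -0.384 t 7.7833 F [ 1.  -0.6  0.7] 0.0006751135957684175
```

View pics/s5.png

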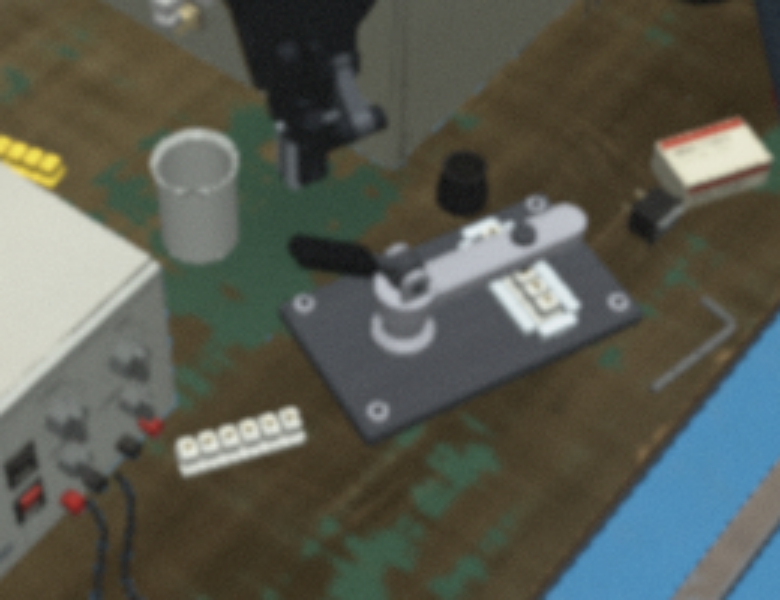

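The fingers hang over the lever handle, and the nut check gives the strap about 0.01 rad. Pressing down now.

Request:
move_arm --pt "-0.004 0.003 0.03 0 0" --pt "-0.004 0.003 0.07 0 0" --pt "-0.004 0.003 0.11 0 0" --pt "-0.004 0.003 0.14 0 0" --pt "-0.004 0.003 0.155 0 0" --pt "-0.004 0.003 0.17 0 0" --pt "-0.004 0.003 0.185 0 0" --pt "-0.004 0.003 0.2 0 0"

```text
t: 8.5
tcp_pos: [0.5542, 0.0254, 0.116]
tool_rot: [0.829, 0.559, 0.0, 0.0]
force: [-0.0, 0.8, 3.0]
finger_gap: -0.002
```

```bash
python3 - <<'E'
from h import *
x=POST+.065*U(1.187)
go((*x,.1,-.384),(*x,.089,-.384))
E
```

```text
[0.005 0.003 0.04 ] -0.002
[0.005 0.003 0.067] -0.002
at [0.5542 0.0254 0.116 ] yawy -0.385 t 8.5 F [-0.   0.8  3. ] -0.0022212404163280955
```

Request:
move_arm --pt "0.005 0.003 0.01 0 0" --pt "0.005 0.003 0.02 0 0" --pt "0.005 0.003 0.03 0 0" --pt "0.005 0.003 0.04 0 0" --pt "0.005 0.003 0.048 0 0" --pt "0.005 0.003 0.055 0 0" --pt "0.005 0.003 0.062 0 0" --pt "0.005 0.003 0.066 0 0"

```text
t: 9.17
tcp_pos: [0.5561, 0.0271, 0.0894]
tool_rot: [0.829, 0.559, 0.001, 0.0]
force: [1.8, 3.5, 4.0]
finger_gap: -0.005
```

```bash
python3 - <<'E'
from h import *
x=POST+.065*U(1.187)
go((*x,.089,-.384),(*x,.086,-.384))
p,d=manip.snapshot('scene');cv2.imwrite('pics/s6.png',cv2.resize(p[180:380,220:480,::-1],None,fx=3,fy=3))
E
```

```text
[-0.001  0.001  0.001] -0.002
[-0.001  0.001  0.009] -0.002
at [0.5561 0.0271 0.0894] yawy -0.385 t 9.1667 F [1.8 3.5 4. ] -0.0051853240608960745
```

View pics/s6.png

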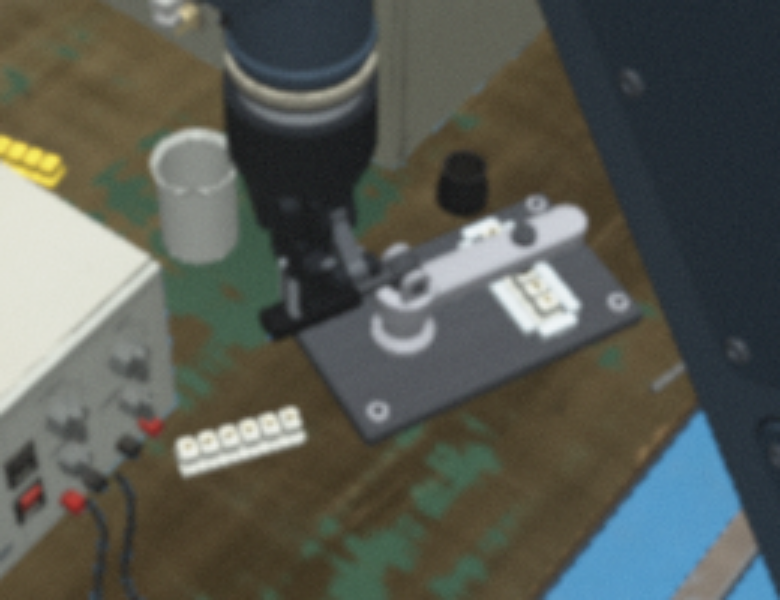

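The lever is almost level. I press the last few mm until the force rises.

Request:
move_arm --pt "0 0 0.002 0 0" --pt "0 0 0.004 0 0" --pt "0 0 0.006 0 0" --pt "0 0 0.008 0 0" --pt "0 0 0.01 0 0" --pt "0 0 0.011 0 0" --pt "0 0 0.011 0 0" --pt "0 0 0.011 0 0"

```text
t: 9.88
tcp_pos: [0.5561, 0.027, 0.0884]
tool_rot: [0.829, 0.559, 0.001, 0.001]
force: [-3.5, 1.8, 22.6]
finger_gap: 0.004
```

The force of 22.6 N with the tip at z = 77 mm means the lever is on its stop. I lift off.

Request:
move_arm --pt "0 0 -0.03 0 0" --pt "0 0 -0.1 0 0" --pt "0 0 -0.2 0 0" --pt "0 0 -0.3 0 0" --pt "-0.1 0 -0.36 0 0" --pt "-0.2 0 -0.36 0 0" --pt "-0.3 0 -0.36 0 0" --pt "-0.4 0 -0.36 0 0"

```text
t: 10.55
tcp_pos: [0.494, -0.1227, 0.2295]
tool_rot: [0.829, 0.56, -0.001, 0.0]
force: [0.7, -0.0, 0.4]
finger_gap: -0.0
```

Request:
move_arm --pt "-0.08 0 0 0 0" --pt "-0.16 0 0 0 0" --pt "-0.24 0 0 0 0" --pt "-0.32 0 0 0 0" --pt "-0.4 0 0 0 0" --pt "-0.4 0 0 0 0" --pt "-0.4 0 0 0 0" --pt "-0.4 0 0 0 0"

```text
t: 11.22
tcp_pos: [0.4346, -0.269, 0.2285]
tool_rot: [0.83, 0.558, -0.0, -0.001]
force: [0.1, 0.6, -0.5]
finger_gap: -0.002
```

```bash
python3 - <<'E'
from h import *
p,d=manip.snapshot('scene');cv2.imwrite('pics/s7.png',cv2.resize(p[180:380,220:480,::-1],None,fx=3,fy=3))
p,d=manip.snapshot('top');cv2.imwrite('pics/t7.png',cv2.resize(p[235:385,220:420,::-1],None,fx=4,fy=4))
c=manip.get_calibration('top');X=cloud(c,d);print(manip.sense()['tcp_pos'],manip.sense()['t'],manip.sense()['force'])
for r in(.045,.055,.065,.075,.082):
    q=np.r_[POST+r*U(1.187),.078];u,v=proj(c,q);print(r,X[int(round(v)),int(round(u))].round(4))
E
```

```text
[ 0.43521169 -0.26826726  0.22877521] 11.3167 [-0.05361293 -0.36678181  0.60085808]
0.045 [0.5483 0.0074 0.0786]
0.055 [0.5531 0.0171 0.0788]
0.065 [0.5565 0.0269 0.0769]
0.075 [0.5593 0.0364 0.0801]
0.082 [0.5624 0.0427 0.0812]
```

View pics/s7.png

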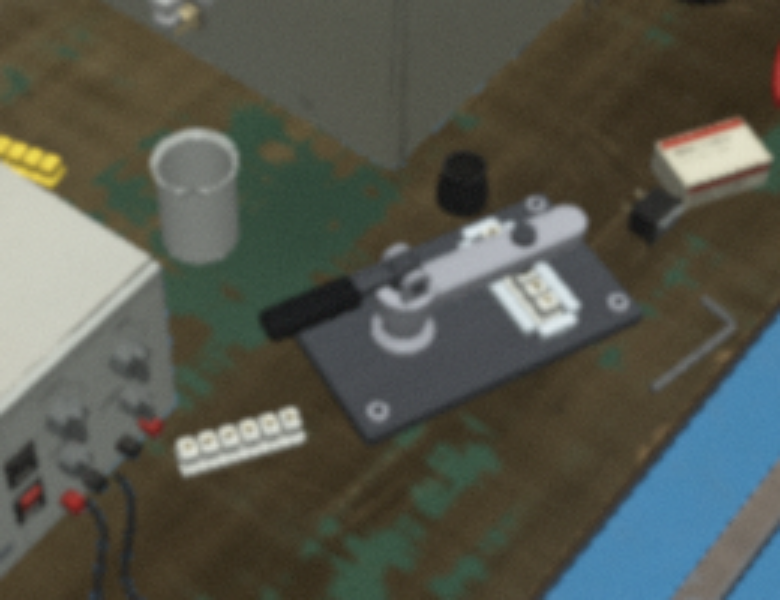

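View pics/t7.png

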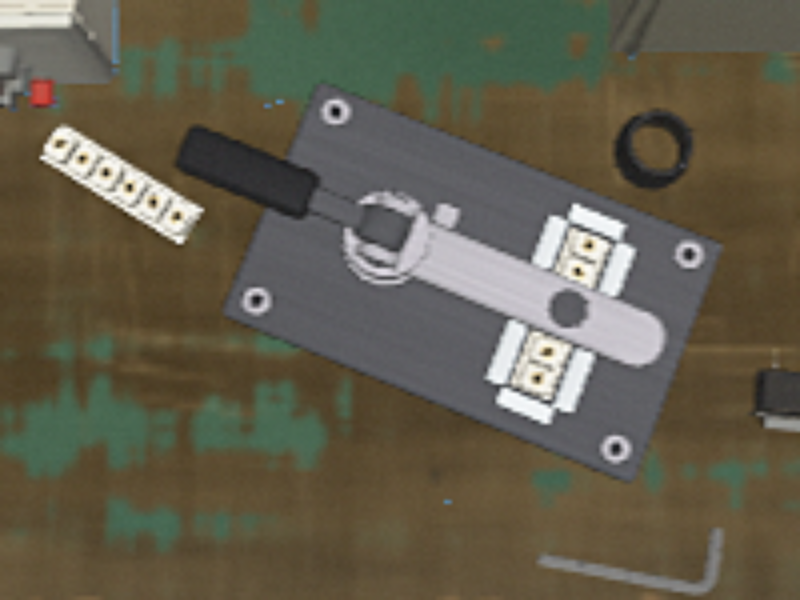

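```bash
python3 - <<'E'
from h import *
c=manip.get_calibration('top');xd=U(-.384);yd=U(1.187)
for n in ('nut',):
    p=onz(c,220+569/4-.4,235+308/4-.4,.059)[:2];r=p-POST;print(np.linalg.norm(r),np.arctan2(-r@xd,-r@yd))
D=[manip.snapshot('top')[1] for _ in range(6)]
X=cloud(c,np.mean(D,0)).reshape(-1,3);r=X[:,:2]-POST;fx=r@xd;fy=r@yd
for n,m in(('handle',(abs(fx)<.007)&(fy>.04)&(fy<.083)&(X[:,2]>.06)),('strap',(abs(fx)<.008)&(fy<-.03)&(fy>-.11)&(abs(fy+.08)>.012)&(X[:,2]>.045))):
    f,cov=np.polyfit(fy[m],X[m,2],1,cov=True);print(n,m.sum(),f,cov[0,0]**.5,X[m,2].mean())
E
```

```text
0.08005711510165966 0.009795577899449358
handle 232 [-0.04787022  0.08393147] 0.08165455110062378 0.08099301345544345
strap 339 [-0.03791239  0.05716395] 0.04806713382376569 0.05965813489667315
```

```bash
python3 - <<'E'
from h import *
c=manip.get_calibration('scene');xd=np.r_[U(-.384),0];yd=np.r_[U(1.187),0];z=np.array([0,0,1])
g=cv2.imread('pics/s7.png')
g=cv2.resize(g[220:380,220:420],None,fx=4,fy=3.75 if 0 else 4,interpolation=cv2.INTER_CUBIC)[:600]
for a,col in((0,(0,255,0)),(.08,(0,0,255)),(.16,(255,0,0))):
    L=yd*np.cos(a)+z*np.sin(a);N=z*np.cos(a)-yd*np.sin(a)
    O=np.r_[POST,.072]
    pts=[O+L*l+N*.006+xd*w for l,w in((.032,-.01),(.09,-.01),(.09,.01),(.032,.01))]
    q=np.array([[((u-220)*3-220)*4,((v-180)*3-220)*4] for u,v in(proj(c,p) for p in pts)],int)
    cv2.polylines(g,[q],True,col,1)
cv2.imwrite('pics/s8.png',g)
E
```

View pics/s8.png

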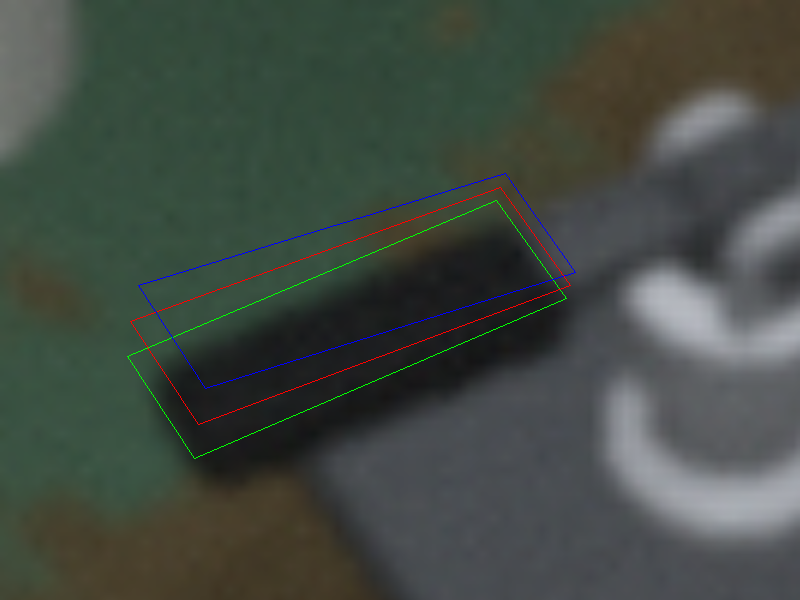

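The handle's upper edge has a slope of -0.41 in the picture. The prediction is -0.42 for a level lever and -0.36 at 0.08 rad, so the lever is down.

```bash
python3 - <<'E'
from station import manip
print(manip.sense()['t'],manip.sense()['qd'].round(3)); print(manip.sign_off())
E
```

```text
11.6167 [-0.004 -0.    -0.001 -0.002 -0.002 -0.   ]
the job is handed in; nothing more can be done
None
```

I swung the strap over the strip to its stop, pressed the cam lever fully down, and handed the job in at 11.6 s with the robot clear. The hand-in gives no verdict.

- **Strap:** I pushed it with the shut fingers until the force reached 7 N. The nut puts it at about 0.01 rad in both the scene and top views.
- **Lever:** it met its stop at 22.6 N with the fingertips at z = 77 mm, against the given 78 mm. After I lifted off, the handle's slope in the scene view matched a level lever. The top camera's depth was too noisy to confirm its angle, with a slope error of about 0.08 rad.
- **Surroundings:** in the last pictures the strip lies in its nest and the things round the fixture look unmoved. I judged both by eye.
- **Not checked:** I could not measure the pad's force on the strip. I infer it from the lever being on its stop.

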